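# Open the grain tester's lid, caught or not, and hold it

## Task

I want to tip a sample into the grain tester, so open its hopper lid for me: before touching the thumb tab, tug the lid's bar handle upwards to learn whether the catch is holding it, and if it is, slide the thumb tab beside the lid all the way back, away from the lid. Then raise the lid by its handle to at least 45 degrees and finish while holding it there, gripped by the handle, because it falls shut when let go. Leave the brush, the cup and the other things where they are.

Things in the scene. Friction and masses are not known exactly. Their poses are not given: they have to be found in the camera images.
- tester: black bench grain tester, sloped silver front, 270 deep (x), 320 wide (y), 145 mm high, fixed. Origin: centre of its underside; x points from its front (robot side) to its back, y to its left, z up. A grey lid (170 x 160 x 10 mm) on top is hinged along its back edge; a steel bar handle juts from its front edge. Left (+y) of the lid, near the front, a low plate carries an upright thumb tab.
- lid_handle (a point): middle of the lid's handle bar: round, 12 mm thick, along the tester's y, free for 78 mm between its two side arms, 52 mm in front of the lid's edge and level with the lid (153 mm above the table when shut), nothing within 30 mm below it. The point turns with the lid.
- tester_hinge (a point): middle of the lid's hinge line, which runs along the tester's y, 147 mm above the table. When the lid is shut the handle bar is 222 mm in front of this line and 6 mm above it.
- lid (a joint): lid angle, rad: 0 shut, 1.3 at its stop, growing as the front rises. Falls shut when let go. If the hidden bolt has caught, it lifts only about 0.02 rad (4 to 5 mm at the handle), then stops hard; if not, it comes up freely with 1.5 to 4 N at the handle. Neither can be seen beforehand; a bolt only just caught may slip off under the tug.
- release_top (a point): middle of the top of the thumb tab: an upright steel plate 30 (x) x 12 (y) x 35 mm tall, its top 188 mm and its foot 153 mm above the table; at travel 0 it is 115 mm from the tester's middle plane towards +y, its near face 29 mm from the lid's side edge.
- release (a joint): travel of the thumb tab, m: 0 nearest the lid, 0.020 at its far stop; slides along the tester's +y, away from the lid, with 2 to 4 N and stays where it is left. Starts between 0 and 0.004 whether or not the lid is caught. Pushed to its far stop it draws the hidden bolt fully back, and the bolt stays back.
- brush: bystander: flat brush with a wooden handle, 170 long, lying on the tester's top beside the lid, on the side away from the thumb tab (mm); origin at the centre of its underside
- cup: bystander: steel cup, 72 across and 70 tall, standing on the table before the tester (mm); origin at the centre of its underside
- scoop: bystander: steel sample spoon, 180 long, lying on the table before the tester (mm); origin at the centre of its underside
- jar: bystander: glass jar with a white cap, 64 across and 85 tall (mm); origin at the centre of its underside
- tin: bystander: aluminium tin, 80 across and 60 tall (mm); origin at the centre of its underside
- sieve: bystander: blue plastic hand sieve, 156 across and 40 tall with a flat handle (mm); origin at the centre of its underside
- weight: bystander: brass knob weight, 44 across and 52 tall (mm); origin at the centre of its underside

How it is judged:
By the outcome, as a careful person would: the job done as asked, in the order asked, and still so for the second after the job is handed in, while the arm keeps its last pose, push and grip.
It also fails if it takes over 61 s, if anything falls off the work surface, if the arm or the gripper's body presses on something with over 40 N, if the wrist force passes 120 N, or if a joint passes its speed limit or range.

## Robot

A 6-joint arm with a two-finger parallel gripper is mounted at the origin on the work surface. World frame = base frame: x ahead of the robot, y to its left, z up, the work surface at z = 0. Lengths are in m, angles in rad, forces in N, time in s.
With the tool pointing down it reaches from about 0.3 to 0.775 m from the base axis. Payload 14.6 kg.
Tool frame: the origin (TCP) lies between the finger pads, 19 mm behind the fingertips; this is the grasp point; z points along the fingers, y is the line along which they close (so a half turn about z gives the same grasp; the last joint's range is limited). The gripper opens to 94 mm and grips with 3 to 60 N. Pads are 16 mm wide; open, the fingers measure 119 mm over their backs; the gripper's body (75 mm by 177 mm) begins 78 mm behind the grasp point.
Start: joints at [-1.218, 0.3, 1.521, -0, 1.321, -0.067], TCP at [0.224, -0.502, 0.224] pointing down, gripper open.
Joint ranges: [-3.03, 3.03], [-0.79, 2.21], [0.23, 2.52], [-1.04, 4.18], [0, 3.07], [-2.55, 2.55]. Speed limits (rad/s): [2.22, 2.22, 2.57, 3.14, 3.14, 3.14].

## Interface

Orientations are given as [roll, pitch, yaw] about the fixed x, y, z axes, in that order (R = Rz(yaw) Ry(pitch) Rx(roll)).
In Python, from station import status, vision, order, silhouettes gives the robot as it stands. The module is installed in compiled form; this text tells all that it offers.
- The arm moves only by the shell command python3 -m pendant 'ROWS' [FORCE]. ROWS is JSON, one flat list of numbers, 7 for each row, row after row: the shift along the tool's x, y, z in units of 500 mm (1.0 is 500 mm), then the turn, a rotation vector about the tool's x, y, z in units of 90 degrees (1.0 is 90 degrees), then the opening, from -1 (shut) to 1 (fully open). A call has 1 to 12 rows; each row is the pose to reach, as a shift and turn from the pose commanded when the call began, along the tool's axes at that moment; what a row does not reach only later rows make up. A row lasts 1/10 s, in which the tool goes at most 50 mm and 8.59 degrees, less where a joint would pass 70% of its speed; a pose out of reach is approached as far as the arm can. A call with a number of a shift or a turn outside -1 to 1 is refused whole. A call with a gripper value outside its range is refused whole. The fingers move at their own pace and stop on an object; FORCE is the grip in N (left out, the last holds). Time passes only in rows, so rows that repeat a pose let the fingers close. It gives the time, the measured TCP pose, the force, the opening and the grip force at its end, in the units of the state.
- status.get_obs(): the state, without advancing time (a new reading comes with each control period).
- vision.camera(name): name is "scene" or "top" or "wrist"; returns a dict with "pixels" (420x560x3 uint8, red, green, blue), "K" (3x3 intrinsics, pixels), "R" (3x3) and "t" (3): a world point X has camera coordinates R X + t. Camera axes: x right, y down, z forward; pixel columns grow to the right and rows downward; lengths in m; the calibration is good to about 2 mm. A picture is of the moment at which its call begins. There is no depth.
- order.hand_in(): hands the job in; it is judged then, once.
Trained networks look in a picture, given as the dict that the camera call returned (one of the last four; its "shot" number tells which), for a name from the list of things; names that differ only in an ending like _2 or _b are one class to them, and where a whole thing is asked for, a point or a joint stands for the part that bears it (a point fixed in the world has none). Each returns a list of dicts, best first, with "score" (0 to 1); they miss things now and then, are a little off and sometimes report something else, mostly with a low value. They report only what shows in the picture. A call takes as long as a camera call.
- silhouettes(target, picture): "region" (420x560 bool, what is visible of it) and "extent" ([left, top, right, bottom] in pixels, round what is visible of it).
The state is a dict: "time_s": time; "qpos": joint angles; "joint_vel": joint speeds; "tau": joint torques, N m; "ee_pos": TCP position; "eef_rot": TCP orientation; "force": force on the tool from outside, world axes, zero at the start; "moment": the same for the moment, N m; "grip_width": finger opening in m; "grip_force": force on a finger pad.
Only numpy, scipy, OpenCV 4.12 (cv2) and the standard library are available. Lean on these libraries where they do the work, as an engineer would, in place of code of your own. Each camera call takes 0.05 s, during which the arm holds its last target. There are 200 camera calls.

## Working session

There is one attempt and no reset: what is moved stays moved. The work goes in short steps, Python scripts to look and compute and a shell command to move; the robot and the scene stay as the last step left them, time stands still between calls to the robot, and variables do not carry over. Pictures are saved under pics/ and viewed, at most 10 in all, crops included, and the job is handed in when it is done.

```bash
mkdir -p pics
cat > h.py <<'E'
import numpy as np,cv2
from station import status,vision,order,silhouettes
def ray(p,uv):
    d=p["R"].T@(np.linalg.inv(p["K"])@np.array([uv[0],uv[1],1.])); c=-p["R"].T@p["t"]; return c,d
def atz(p,uv,z):
    c,d=ray(p,uv); return c+d*(z-c[2])/d[2]
def proj(p,X):
    x=p["K"]@(p["R"]@np.array(X)+p["t"]); return x[:2]/x[2]
E
python3 - <<'E'
from h import *
ims=[]
for n in("top","scene"):
    p=vision.camera(n); cv2.imwrite(f"pics/{n}1.png",p["pixels"][:,:,::-1])
    print(n,-p["R"].T@p["t"])
    for t in("tester","lid_handle","lid","release_top","brush","cup","scoop","jar"):
        for s in silhouettes(t,p)[:2]:
            m=s["region"]; ys,xs=np.nonzero(m); r=cv2.minAreaRect(np.c_[xs,ys].astype(np.float32))
            print(t,round(s["score"],2),s["extent"],r, m.sum())
E
```

```text
top [ 0.3265816  -0.00454885  1.21539444]
tester 0.7 [215.0, 135.6, 336.6, 247.5] ((276.2250061035156, 191.04019165039062), (113.17400360107422, 97.95054626464844), 10.124671936035156) 10056
lid_handle 0.83 [245.8, 156.9, 311.2, 239.0] ((274.48272705078125, 197.29312133789062), (57.36296463012695, 78.89421844482422), 9.272602081298828) 3596
lid_handle 0.71 [227.3, 197.4, 234.7, 210.3] ((231.30772399902344, 201.9615478515625), (5.295135974884033, 11.96308422088623), 11.309932708740234) 60
lid 0.68 [242.7, 154.8, 308.6, 240.0] ((275.11767578125, 197.47059631347656), (57.06890106201172, 78.66082763671875), 9.162347793579102) 3517
release_top 0.67 [101.1, 239.4, 135.3, 261.3] ((117.5, 249.5), (21.0, 29.0), 90.0) 511
brush 0.88 [311.5, 157.9, 336.4, 213.0] ((320.6730651855469, 184.63462829589844), (14.512594223022461, 56.67756271362305), 11.309932708740234) 572
cup 0.61 [298.5, 255.5, 324.0, 276.5] ((310.75, 266.75), (21.920310974121094, 22.62741470336914), 45.0) 431
scoop 0.75 [201.2, 239.2, 249.1, 281.4] ((224.75003051757812, 257.2500305175781), (15.55634880065918, 58.68986129760742), 4
[... 314 characters left out ...]
039062), 49.57392501831055) 11407
tester 0.23 [334.2, 112.9, 357.6, 135.1] ((346.5, 122.5), (27.0, 19.0), 90.0) 450
lid_handle 0.78 [242.4, 164.6, 331.4, 237.5] ((283.2500305175781, 199.75001525878906), (82.02438354492188, 53.03300476074219), 45.0) 3174
lid 0.95 [246.4, 166.1, 330.4, 238.8] ((284.21240234375, 198.81417846679688), (77.32725524902344, 54.56181716918945), 48.8140754699707) 2994
brush 0.75 [238.5, 208.6, 278.6, 256.4] ((258.2926940917969, 232.36587524414062), (57.784297943115234, 16.86676788330078), 51.34019470214844) 692
cup 0.95 [195.8, 199.2, 220.1, 223.7] ((208.0, 208.0), (30.0, 24.0), 90.0) 605
scoop 0.69 [268.4, 157.0, 282.0, 184.3] ((276.0, 168.0), (26.0, 12.0), 90.0) 159
```

View pics/top1.png

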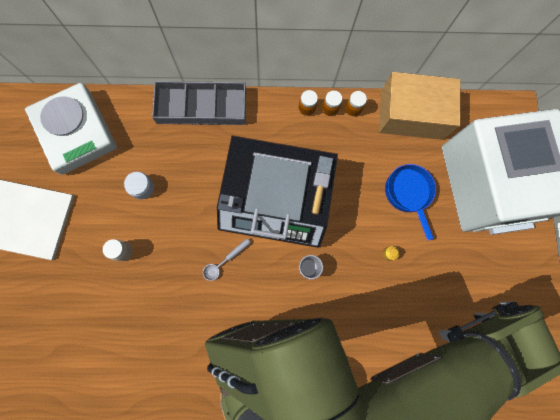

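View pics/scene1.png

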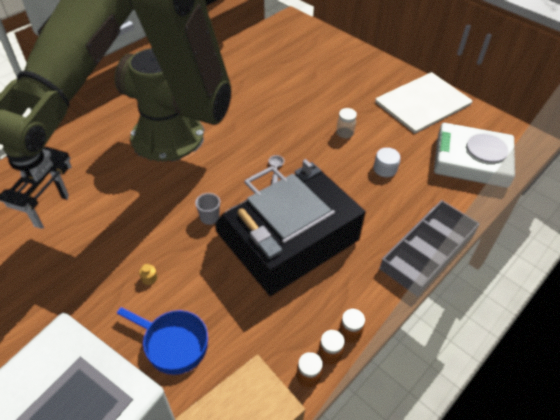

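The top view shows the tester at (276,191), turned a few degrees. Its handle bar is near (270,235), the tab is at (231,202), the brush at (320,185), the cup at (311,267) and the scoop at (225,258). Next I compute the pose and enlarge the image.

```bash
cat >> h.py <<'E'
def pts(x,y,th,hx=None):
    # tester frame -> world; x,y = world pos of lid_handle, th yaw
    R=np.array([[np.cos(th),-np.sin(th)],[np.sin(th),np.cos(th)]])
    return lambda a,b,z: np.r_[np.array([x,y])+R@[a,b],z]   # a from handle bar towards back, b left
E
python3 - <<'E'
from h import *
from scipy.optimize import least_squares
o=status.get_obs(); print({k:np.round(v,3) for k,v in o.items()})
P={n:vision.camera(n) for n in("top","scene")}
S={n:silhouettes("lid",p)[0]["region"] for n,p in P.items()}
def model(v):
    f=pts(*v); out={}
    for n,p in P.items():
        m=np.zeros((420*4,560*4),np.uint8)
        lid=np.array([proj(p,f(a,b,z)) for a,b in((52,-80),(52,80),(222,80),(222,-80)) for z in(.148,.158) for a,b in[(a/1e3,b/1e3)]])
        cv2.fillConvexPoly(m,cv2.convexHull(((lid+.5)*4).astype(np.int32)),1)
        out[n]=m.reshape(420,4,560,4).mean((1,3))
    return out
c=atz(P["top"],(275,197.4),.155); th=-np.radians(9.5); g=c[:2]-.108*np.array([np.cos(th),np.sin(th)])
# lid only: drop the thin handle by opening
from scipy.optimize import minimize
So={n:cv2.morphologyEx(s.astype(np.uint8),cv2.MORPH_OPEN,np.ones((13,13))).astype(float) for n,s in S.items()}
for use in(("top",),("scene",),("top","scene")):
    r=minimize(lambda q:sum(np.abs(model([q[0]/100,q[1]/100,q[2]/10])[n]-So[n]).sum() for n in use),[g[0]*100,g[1]*100,th*10],method="Nelder-Mead",options=dict(initial_simplex=None,xatol=.01,fatol=.5))
    print(use,r.x/[100,100,10],r.fun)
v=r.x/[100,100,10]; f=pts(*v)
for s in silhouettes("lid_handle",P["top"])[:0]: pass
tiles=[]
for n,p in P.items():
    im=p["pixels"][:,:,::-1].copy(); u=proj(p,f(.1,0,.15)).astype(int); k=6
    x0,y0=u[0]-65,u[1]-48
    c=cv2.resize(im[y0:y0+97,x0:x0+65*2],None,fx=k,fy=k,interpolation=cv2.INTER_CUBIC)[:580]
    def d(q,col=(0,0,255)):
        w=(proj(p,q)-[x0,y0]+.5)*k; cv2.circle(c,tuple(int(t) for t in w),3,col,-1)
    for q in(f(0,-.039,.153),f(0,.039,.153),f(0,0,.153)):d(q)
    for a in(.052,.222):
        for b in(-.08,.08):d(f(a,b,.158),(0,255,0))
    for a in(.05,.07,.09):d(f(a,.117,.188),(255,0,255))
    tiles.append(c)
cv2.imwrite("pics/fit.png",cv2.resize(np.vstack(tiles),None,fx=.51,fy=.51,interpolation=cv2.INTER_AREA)); print(proj(P["top"],f(0,0,.153)))
for s in silhouettes("lid_handle",P["top"])+silhouettes("release_top",P["top"])+silhouettes("release_top",P["scene"]): print(s["score"],s["extent"])
E
```

```text
{'time_s': np.float64(0.9), 'qpos': array([-1.218,  0.3  ,  1.521, -0.   ,  1.321, -0.067]), 'joint_vel': array([ 0.001, -0.   , -0.001, -0.001, -0.001,  0.   ]), 'tau': array([-0.0000e+00, -5.3166e+01, -3.5291e+01,  7.1000e-02,  2.1000e-02,
       -0.0000e+00]), 'ee_pos': array([ 0.224, -0.502,  0.224]), 'eef_rot': array([3.142, 0.   , 0.42 ]), 'force': array([-0.301, -0.261,  0.08 ]), 'moment': array([ 0.019, -0.023,  0.027]), 'grip_force': np.float64(0.0), 'grip_width': np.float64(0.094)}
('top',) [ 0.46649591 -0.01092385 -0.16720196] 523.625
('scene',) [ 0.46203035 -0.00952173 -0.11551878] 554.6875
('top', 'scene') [ 0.46627708 -0.01088163 -0.15937531] 1226.875
[268.59203584 232.23766448]
0.92 [247.3, 156.3, 310.3, 237.6]
0.46 [228.3, 198.5, 235.6, 209.4]
0.4 [302.2, 159.6, 312.7, 173.8]
```

View pics/fit.png

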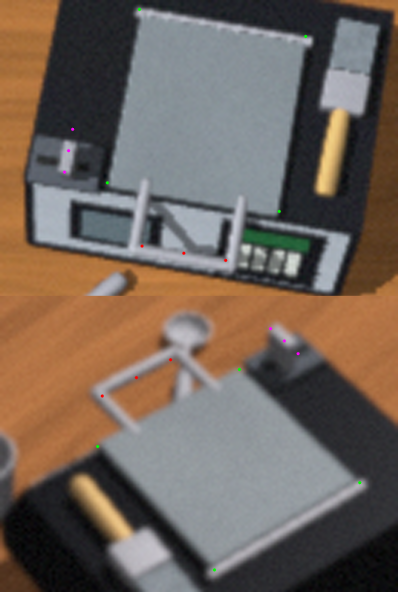

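Fit: handle at about (0.462, -0.010), with the bar 4 mm further forward than the overlay shows. Yaw is about -0.16 and the tab sits about 65 mm behind the bar line. I'll move above the handle and refine with the wrist camera.

```bash
cat >> h.py <<'E'
from scipy.spatial.transform import Rotation as Ro
TH=-0.159
def Rt(tilt,th=TH):
    # tool y along tester x (+), tilt>0: fingers point down and forward
    return Ro.from_euler("xyz",[np.pi,0,th+np.pi/2])*Ro.from_euler("x",tilt)
def rel(pos,tilt,th=TH,frm=None):
    o=status.get_obs(); R0=Ro.from_euler("xyz",o["eef_rot"]); 
    s=R0.inv().apply(np.array(pos)-o["ee_pos"])/.5; r=(R0.inv()*Rt(tilt,th)).as_rotvec()/(np.pi/2)
    return np.round(np.r_[s,r],3)
E
python3 - <<'E'
from h import *
print(Rt(.5).as_matrix().round(2)); print(rel([.40,0,.36],0))
p=vision.camera("wrist"); R0=Ro.from_euler("xyz",status.get_obs()["eef_rot"])
print(R0.inv().apply(-p["R"].T@p["t"]-status.get_obs()["ee_pos"]), (p["R"]@R0.as_matrix()).round(3),p["K"])
E
```

```text
[[ 0.16  0.87 -0.47]
 [ 0.99 -0.14  0.08]
 [-0.   -0.48 -0.88]]
[ 0.731 -0.774 -0.271  0.    -0.    -0.632]
[ 0.07123851  0.00077154 -0.15947915] [[ 0.001  1.    -0.001]
 [-0.97   0.    -0.245]
 [-0.245  0.001  0.97 ]] [[354.67068455   0.         280.07387346]
 [  0.         354.67068455 211.3567897 ]
 [  0.           0.           1.        ]]
```

```bash
sed -i 's/euler("x",tilt)/euler("x",-tilt)/' h.py; python3 -m pendant '[0,0,-0.1,0,0,0,1, 0.2,-0.2,-0.2,0,0,-0.1,1, 0.73,-0.77,-0.27,0,0,-0.63,1, 0.73,-0.77,-0.27,0,0,-0.63,1, 0.73,-0.77,-0.27,0,0,-0.63,1, 0.73,-0.77,-0.27,0,0,-0.63,1, 0.73,-0.77,-0.27,0,0,-0.63,1, 0.73,-0.77,-0.27,0,0,-0.63,1, 0.73,-0.77,-0.27,0,0,-0.63,1, 0.73,-0.77,-0.27,0,0,-0.63,1, 0.73,-0.77,-0.27,0,0,-0.63,1, 0.73,-0.77,-0.27,0,0,-0.63,1]'
python3 - <<'E'
from h import *
print(rel([.46,-.01,.36],0)); print(status.get_obs()["qpos"].round(3))
E
```

```text
time_s: 2.55
ee_pos: [0.4008, 0.0006, 0.3599]
eef_rot: [3.14, -0.0, 1.41]
force: [-0.2, -0.5, -0.8]
grip_width: 0.094
grip_force: 0.0
[-0.002  0.12   0.     0.001 -0.    -0.001]
[-0.09  -0.117  1.665  0.     1.592  0.07 ]
```

Run:
```python
from h import *
p=vision.camera("wrist"); im=p["pixels"][:,:,::-1].copy()
for v,col in(((.462,-.010,-.159),(0,0,255)),):
    f=pts(*v)
    for q in(f(0,-.039,.153),f(0,.039,.153),f(0,0,.153),f(.052,-.08,.158),f(.052,.08,.158),f(.066,.117,.188)):
        w=proj(p,q); print(q.round(3),w.round(1)); cv2.circle(im,tuple(int(t) for t in w),2,col,-1)
for t in("lid","release_top"):
    for s in silhouettes(t,p)[:2]:
        print(t,s["score"],s["extent"])
cv2.imwrite("pics/w1.png",cv2.resize(im,(800,600),interpolation=cv2.INTER_CUBIC))
```

```text
[ 0.456 -0.049  0.153] [336.5 226.7]
[0.468 0.029 0.153] [339.4 153.7]
[ 0.462 -0.01   0.153] [337.9 191.1]
[ 0.501 -0.097  0.158] [383.3 263.9]
[0.526 0.061 0.158] [394.9 112. ]
[0.546 0.095 0.188] [425.1  67.2]
lid 0.94 [333.5, 114.7, 560.0, 266.8]
lid 0.59 [402.5, 64.2, 445.5, 79.7]
release_top 0.56 [401.4, 61.2, 450.5, 83.3]
```

View pics/w1.png

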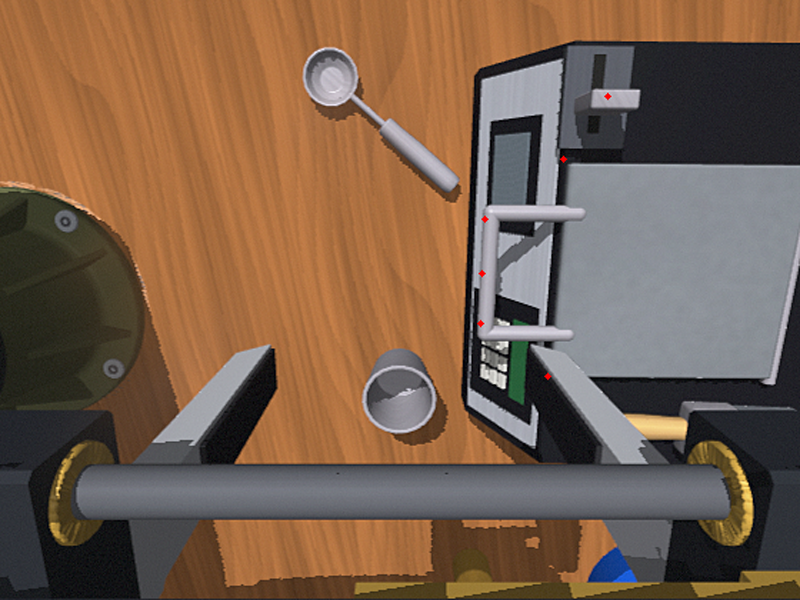

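Run:
```python
from h import *
p=vision.camera("wrist")
for uv,z in(((491,218),.153),((486,330),.153),((488.5,273),.153),((615,99),.188)):
    print(atz(p,np.array(uv)*.7,z).round(4))
h=atz(p,np.array((488.5,273))*.7,.153); t=atz(p,np.array((615,99))*.7,.188)
print("tab in tester frame rel bar",Ro.from_euler("z",-TH).apply(t-h))
for tl in(30,):
    d=Rt(np.radians(tl)).apply([0,0,1]); print(d, "pre",rel(h-d*.08,np.radians(tl)),"grasp",rel(h,np.radians(tl)))
```

```text
[0.4723 0.0282 0.153 ]
[ 0.4591 -0.0546  0.153 ]
[ 0.466  -0.0113  0.153 ]
[0.5496 0.092  0.188 ]
tab in tester frame rel bar [0.0662629  0.11522022 0.035     ]
[ 0.49369305 -0.07916545 -0.8660254 ] pre [ 0.001  0.052  0.274 -0.333  0.    -0.   ] grasp [ 0.001  0.132  0.412 -0.333  0.    -0.   ]
```

The wrist view shows the bar running from (491,218) to (486,330), so its middle is at (0.466, -0.011). The tab top is at (615,99), which works out to 115 mm off the mid-plane, as specified. I'll approach with the tool tilted 30° forward.

```bash
python3 -m pendant '[0,0.02,0.1,-0.1,0,0,0.28, 0,0.05,0.27,-0.33,0,0,0.28, 0,0.05,0.27,-0.333,0,0,0.28, 0,0.05,0.27,-0.333,0,0,0.28, 0,0.05,0.27,-0.333,0,0,0.28, 0,0.05,0.27,-0.333,0,0,0.28, 0,0.05,0.27,-0.333,0,0,0.28, 0,0.05,0.27,-0.333,0,0,0.28]'
python3 - <<'E'
from h import *
p=vision.camera("wrist"); im=p["pixels"][:,:,::-1].copy()
h=np.array([.466,-.0113,.153]); f=pts(h[0],h[1],TH)
for q in(f(0,-.045,.153),f(0,.045,.153),f(0,0,.153)):
    w=proj(p,q); print(w); cv2.circle(im,tuple(int(t) for t in w),2,(0,0,255),-1)
cv2.imwrite("pics/w2.png",cv2.resize(im,(800,600),interpolation=cv2.INTER_CUBIC))
print(rel(h,np.radians(30)), status.get_obs()["force"])
E
```

```text
time_s: 3.55
ee_pos: [0.4261, -0.0063, 0.2256]
eef_rot: [2.619, 0.0, 1.409]
force: [0.0, -1.2, 1.3]
grip_width: 0.06
grip_force: 0.0
[277.77814063 279.81683162]
[277.29311411 157.7429224 ]
[277.54637058 221.48378195]
[ 0.003 -0.002  0.166 -0.     0.001 -0.002] [ 0.62930919 -0.14127693 -0.52834235]
```

View pics/w2.png

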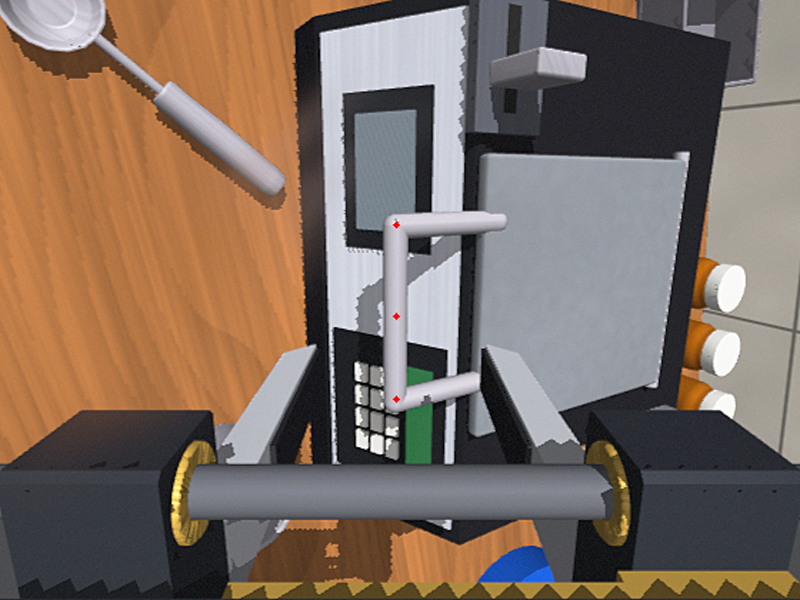

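The bar (x≈396, rows 222–402) lies exactly on the predicted points and centred between the fingers. I'll descend and grip.

```bash
python3 -m pendant '[0,0,0.06,0,0,0,0.28, 0,0,0.12,0,0,0,0.28, 0,0,0.166,0,0,0,0.28, 0,0,0.166,0,0,0,0.28, 0,0,0.166,0,0,0,-1, 0,0,0.166,0,0,0,-1, 0,0,0.166,0,0,0,-1, 0,0,0.166,0,0,0,-1, 0,0,0.166,0,0,0,-1, 0,0,0.166,0,0,0,-1, 0,0,0.166,0,0,0,-1]' 30
python3 - <<'E'
from h import *
o=status.get_obs(); print(o["force"].round(1),o["moment"].round(2)); print(rel(o["ee_pos"]+[0,0,.01],np.radians(30)))
E
```

```text
time_s: 4.7
ee_pos: [0.4651, -0.0124, 0.1517]
eef_rot: [2.621, 0.0, 1.409]
force: [-14.9, 2.3, 5.4]
grip_width: 0.011
grip_force: 30.0
[-14.9   2.3   5.4] [0.27 2.01 0.01]
[-0.     0.01  -0.017 -0.002  0.001 -0.001]
```

```bash
python3 -m pendant '[0,0.002,-0.0035,0,0,0,-1, 0,0.004,-0.007,0,0,0,-1, 0,0.006,-0.0105,0,0,0,-1, 0,0.006,-0.0105,0,0,0,-1]'; python3 -m pendant '[0,0.001,-0.0017,0,0,0,-1, 0,0.002,-0.0035,0,0,0,-1, 0,0.002,-0.0035,0,0,0,-1]'
```

```text
time_s: 5.1
ee_pos: [0.4652, -0.0125, 0.1574]
eef_rot: [2.622, 0.0, 1.409]
force: [-4.1, 2.1, -8.8]
grip_width: 0.0113
grip_force: 30.0
time_s: 5.4
ee_pos: [0.4651, -0.0125, 0.1587]
eef_rot: [2.622, 0.0, 1.409]
force: [5.9, 1.6, -25.2]
grip_width: 0.011
grip_force: 30.0
```

```bash
python3 -m pendant '[0,0.002,-0.0035,0,0,0,-1, 0,0.003,-0.0052,0,0,0,-1, 0,0.003,-0.0052,0,0,0,-1, 0,0.003,-0.0052,0,0,0,-1]'
```

```text
time_s: 5.8
ee_pos: [0.4645, -0.0125, 0.1605]
eef_rot: [2.625, 0.0, 1.409]
force: [12.4, -1.0, -38.5]
grip_width: 0.0113
grip_force: 30.0
```

The lid stopped hard after a few millimetres, with the pull climbing to about 38 N, so the catch is holding it. I'll relax, let go and retreat.

```bash
python3 -m pendant '[0,-0.006,0.01,0,0,0,-1, 0,-0.011,0.019,0,0,0,-1, 0,-0.011,0.019,0,0,0,-1, 0,-0.011,0.019,0,0,0,0.28, 0,-0.011,0.019,0,0,0,0.28, 0,-0.011,0.019,0,0,0,0.28, 0,-0.011,0.019,0,0,0,0.28, 0,-0.011,-0.08,0,0,0,0.28, 0,-0.011,-0.17,0,0,0,0.28, 0,-0.011,-0.17,0,0,0,0.28]'
python3 - <<'E'
from h import *
f=pts(.466,-.0113,TH); print(rel(f(.066,.083,.26),0),rel(f(.066,.083,.184),0)); print(status.get_obs()["force"])
E
```

```text
time_s: 6.8
ee_pos: [0.42, -0.0048, 0.2399]
eef_rot: [2.609, -0.001, 1.41]
force: [1.5, -0.3, 0.3]
grip_width: 0.0592
grip_force: 0.0
[ 0.168  0.214  0.08   0.339 -0.    -0.001] [ 0.168  0.137  0.211  0.339 -0.    -0.001]
[ 1.46517115 -0.30313596  0.28831696]
```

```bash
python3 -m pendant '[0,0.05,-0.06,0.09,0,0,-1, 0.08,0.15,0,0.2,0,0,-1, 0.168,0.214,0.08,0.339,0,0,-1, 0.168,0.214,0.08,0.339,0,0,-1, 0.168,0.214,0.08,0.339,0,0,-1, 0.168,0.214,0.08,0.339,0,0,-1, 0.168,0.214,0.08,0.339,0,0,-1, 0.168,0.214,0.08,0.339,0,0,-1]'
python3 - <<'E'
from h import *
p=vision.camera("wrist"); im=p["pixels"][:,:,::-1].copy(); f=pts(.466,-.0113,TH)
for q in(f(.051,.109,.188),f(.081,.109,.188),f(.066,.115,.188)): cv2.circle(im,tuple(int(t) for t in proj(p,q)),2,(0,0,255),-1)
cv2.imwrite("pics/w3.png",im); print(rel(f(.066,.083,.184),0),status.get_obs()["ee_pos"],status.get_obs()["grip_width"])
E
```

```text
time_s: 7.6
ee_pos: [0.5438, 0.0595, 0.2535]
eef_rot: [-3.134, -0.0, 1.409]
force: [-0.1, 0.2, -0.7]
grip_width: 0.0013
grip_force: 0.0
[ 0.002  0.002  0.14  -0.005 -0.    -0.002] [0.54377036 0.05946476 0.25382845] 0.00045928160040253056
```

View pics/w3.png

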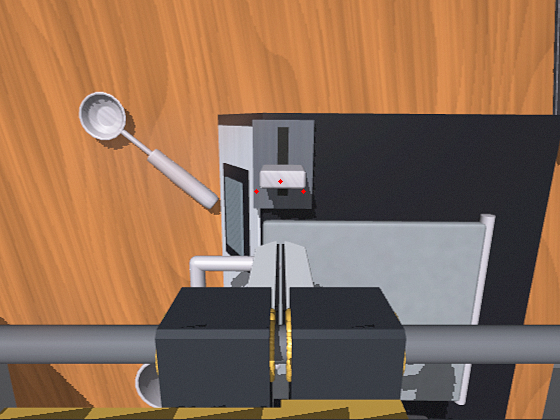

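The tab top at (283,177) is 2–3 mm from the travel-0 dots and lined up with the closed fingers. I'll lower beside it and push away from the lid.

```bash
python3 -m pendant '[0,0.002,0.07,0,0,0,-1, 0,0.002,0.14,0,0,0,-1, 0,0.002,0.14,0,0,0,-1, 0,0.002,0.14,0,0,0,-1]'; python3 -m pendant '[0.02,0,0,0,0,0,-1, 0.03,0,0,0,0,0,-1, 0.04,0,0,0,0,0,-1, 0.05,0,0,0,0,0,-1, 0.06,0,0,0,0,0,-1, 0.066,0,0,0,0,0,-1, 0.066,0,0,0,0,0,-1]'
python3 - <<'E'
from h import *
print(Ro.from_euler("z",-TH).apply(status.get_obs()["ee_pos"]-[.466,-.0113,0]))
E
```

```text
time_s: 8.05
ee_pos: [0.5446, 0.0596, 0.1847]
eef_rot: [-3.134, -0.0, 1.409]
force: [0.1, 0.0, 0.7]
grip_width: 0.0005
grip_force: 0.0
time_s: 8.75
ee_pos: [0.5499, 0.0928, 0.183]
eef_rot: [-3.132, -0.0, 1.41]
force: [-0.5, -0.2, -0.0]
grip_width: 0.0007
grip_force: 0.0
[0.06631293 0.11605346 0.18299151]
```

```bash
python3 -m pendant '[0.005,0,0,0,0,0,-1, 0.01,0,0,0,0,0,-1, 0.014,0,0,0,0,0,-1, 0.014,0,0,0,0,0,-1]'; python3 -m pendant '[0.005,0,0,0,0,0,-1, 0.01,0,0,0,0,0,-1, 0.01,0,0,0,0,0,-1]'
python3 - <<'E'
from h import *
print(Ro.from_euler("z",-TH).apply(status.get_obs()["ee_pos"]-[.466,-.0113,0]))
p=vision.camera("wrist"); im=p["pixels"][:,:,::-1].copy(); f=pts(.466,-.0113,TH)
for q in(f(.051,.129,.188),f(.081,.129,.188),f(.066,.135,.188)): cv2.circle(im,tuple(int(t) for t in proj(p,q)),2,(0,0,255),-1)
cv2.imwrite("pics/w4.png",im)
E
```

```text
time_s: 9.15
ee_pos: [0.5505, 0.0963, 0.1828]
eef_rot: [-3.131, 0.006, 1.408]
force: [-6.2, -23.9, 2.7]
grip_width: 0.0002
grip_force: 12.1
time_s: 9.45
ee_pos: [0.5506, 0.0969, 0.1826]
eef_rot: [-3.129, 0.014, 1.406]
force: [-15.3, -57.2, 8.1]
grip_width: 0.0005
grip_force: 28.6
[0.06640752 0.12022448 0.18255592]
```

View pics/w4.png

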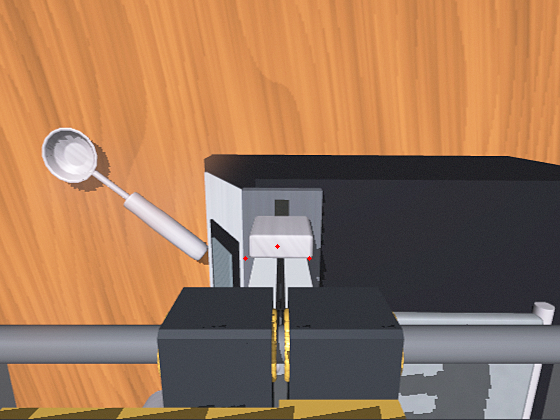

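The tab has hit its far stop: it read 57 N with the TCP at 120 mm, and 121 was predicted. I'll back off and return to the handle.

```bash
python3 -m pendant '[-0.03,0,0,0,0,0,-1, -0.05,0,-0.05,0,0,0,-1, -0.09,0,-0.15,0,0,0,-1, -0.15,-0.06,-0.2,0,0,0,0.28, -0.15,-0.06,-0.2,0,0,0,0.28, -0.15,-0.06,-0.2,0,0,0,0.28, -0.15,-0.06,-0.2,0,0,0,0.28]'
python3 - <<'E'
from h import *
h=np.array([.466,-.0113,.153]); T=np.radians(30); d=Rt(T).apply([0,0,1]); print(rel(h-d*.083,T),status.get_obs()["force"])
E
```

```text
time_s: 10.2
ee_pos: [0.5112, 0.0353, 0.2822]
eef_rot: [-3.131, -0.0, 1.41]
force: [0.4, -1.0, 0.0]
grip_width: 0.0291
grip_force: 0.0
[-0.107 -0.156  0.116 -0.34   0.    -0.001] [ 0.39811397 -0.95072238  0.03012899]
```

```bash
python3 -m pendant '[-0.06,-0.09,0,-0.1,0,0,0.28, -0.107,-0.156,0.05,-0.25,0,0,0.28, -0.107,-0.156,0.116,-0.34,0,0,0.28, -0.107,-0.156,0.116,-0.34,0,0,0.28, -0.107,-0.156,0.116,-0.34,0,0,0.28, -0.107,-0.156,0.116,-0.34,0,0,0.28, -0.107,-0.156,0.116,-0.34,0,0,0.28, -0.107,-0.156,0.116,-0.34,0,0,0.28]'
python3 - <<'E'
from h import *
print(rel([.466,-.0113,.153],np.radians(30)),status.get_obs()["force"])
E
```

```text
time_s: 11.0
ee_pos: [0.426, -0.0053, 0.2267]
eef_rot: [2.618, -0.0, 1.41]
force: [-0.1, -0.5, 0.8]
grip_width: 0.06
grip_force: 0.0
[ 0.001 -0.004  0.168 -0.     0.001 -0.001] [-0.13962462 -0.49434549  0.79569166]
```

```bash
python3 -m pendant '[0,-0.006,0.06,0,0,0,0.28, 0,-0.006,0.12,0,0,0,0.28, 0,-0.006,0.168,0,0,0,0.28, 0,-0.006,0.168,0,0,0,0.28, 0,-0.006,0.168,0,0,0,-1, 0,-0.006,0.168,0,0,0,-1, 0,-0.006,0.168,0,0,0,-1, 0,-0.006,0.168,0,0,0,-1, 0,-0.006,0.168,0,0,0,-1, 0,-0.006,0.168,0,0,0,-1, 0,-0.006,0.168,0,0,0,-1]' 40
python3 - <<'E'
from h import *
o=status.get_obs(); print(o["force"]); h=o["ee_pos"]
R0=Ro.from_euler("xyz",o["eef_rot"]); ex=np.array([np.cos(TH),np.sin(TH),0]); ey=np.array([-np.sin(TH),np.cos(TH),0]); ez=np.array([0,0,1])
r=np.hypot(.222,.006); a0=np.arctan2(.006,.222); hg=h+.222*ex-.006*ez
pos=lambda t: hg-r*np.cos(a0+t)*ex+r*np.sin(a0+t)*ez
# two calls: 0-28 deg, then 28-54
for s,e in((0,28),(28,54)):
    Rs=Ro.from_rotvec(ey*np.radians(s))*R0
    for t in np.arange(s+2 if s==0 else s+4,e+1,2 if False else 4 if s else 4):
        Rr=Ro.from_rotvec(ey*np.radians(t))*R0
        print(t,(Rs.inv().apply(pos(np.radians(t))-pos(np.radians(s)))/.5).round(3),((Rs.inv()*Rr).as_rotvec()/(np.pi/2)).round(3))
E
```

```text
time_s: 12.1
ee_pos: [0.4646, -0.0118, 0.1526]
eef_rot: [2.615, -0.0, 1.409]
force: [9.2, -1.8, -1.7]
grip_width: 0.0109
grip_force: 40.0
[ 9.16708703 -1.79098573 -1.69185798]
2 [ 0.     0.008 -0.013] [ 0.022 -0.    -0.   ]
6 [ 0.     0.026 -0.038] [ 0.067 -0.    -0.   ]
10 [ 0.     0.046 -0.062] [ 0.111 -0.    -0.   ]
14 [ 0.     0.068 -0.084] [ 0.156 -0.    -0.   ]
18 [ 0.     0.091 -0.105] [ 0.2 -0.  -0. ]
22 [ 0.     0.115 -0.124] [ 0.244 -0.001 -0.   ]
26 [ 0.     0.141 -0.142] [ 0.289 -0.001 -0.   ]
32 [ 0.     0.017 -0.026] [ 0.044 -0.    -0.   ]
36 [ 0.     0.036 -0.05 ] [ 0.089 -0.    -0.   ]
40 [ 0.     0.057 -0.073] [ 0.133 -0.    -0.   ]
44 [ 0.     0.079 -0.095] [ 0.178 -0.    -0.   ]
48 [ 0.     0.103 -0.115] [ 0.222 -0.    -0.   ]
52 [ 0.     0.128 -0.133] [ 0.267 -0.001 -0.   ]
```

```bash
python3 -m pendant '[0,0.004,-0.006,0.011,0,0,-1, 0,0.008,-0.013,0.022,0,0,-1, 0,0.017,-0.026,0.044,0,0,-1, 0,0.026,-0.038,0.067,0,0,-1, 0,0.026,-0.038,0.067,0,0,-1]'
```

```text
time_s: 12.6
ee_pos: [0.4663, -0.0121, 0.1758]
eef_rot: [2.721, -0.0, 1.409]
force: [7.6, -0.6, -3.8]
grip_width: 0.0104
grip_force: 40.0
```

Now the lid comes up freely. I'll continue along the arc from 6° in two calls.

```bash
python3 -m pendant '[0,0.008,-0.013,0.022,0,0,-1, 0,0.017,-0.026,0.044,0,0,-1, 0,0.026,-0.038,0.067,0,0,-1, 0,0.036,-0.05,0.089,0,0,-1, 0,0.046,-0.062,0.111,0,0,-1, 0,0.057,-0.073,0.133,0,0,-1, 0,0.068,-0.084,0.156,0,0,-1, 0,0.079,-0.095,0.178,0,0,-1, 0,0.091,-0.105,0.2,0,0,-1, 0,0.103,-0.115,0.222,0,0,-1, 0,0.115,-0.124,0.244,0,0,-1, 0,0.115,-0.124,0.244,0,0,-1]'
python3 - <<'E'
from h import *
print(status.get_obs()["qpos"].round(2))
E
```

```text
time_s: 13.8
ee_pos: [0.492, -0.0165, 0.2545]
eef_rot: [3.109, 0.001, 1.409]
force: [-10.0, 0.7, 2.6]
grip_width: 0.0109
grip_force: 40.0
[-0.11  0.13  1.66 -0.    1.32  0.06]
```

```bash
python3 -m pendant '[0,0.008,-0.013,0.022,0,0,-1, 0,0.017,-0.026,0.044,0,0,-1, 0,0.026,-0.038,0.067,0,0,-1, 0,0.036,-0.05,0.089,0,0,-1, 0,0.046,-0.062,0.111,0,0,-1, 0,0.057,-0.073,0.133,0,0,-1, 0,0.068,-0.084,0.156,0,0,-1, 0,0.068,-0.084,0.156,0,0,-1]'; python3 -m pendant '[0,0.008,-0.013,0.022,0,0,-1, 0,0.017,-0.026,0.044,0,0,-1, 0,0.026,-0.038,0.067,0,0,-1, 0,0.036,-0.05,0.089,0,0,-1, 0,0.046,-0.062,0.111,0,0,-1, 0,0.057,-0.073,0.133,0,0,-1, 0,0.057,-0.073,0.133,0,0,-1,0,0.057,-0.073,0.133,0,0,-1]'
python3 - <<'E'
from h import *
o=status.get_obs(); print(o["qpos"].round(2),o["joint_vel"].round(3))
hg=np.array([.4646,-.0118,.147])+.222*np.array([np.cos(TH),np.sin(TH),0]); d=hg-o["ee_pos"]
print(np.degrees(np.arctan2(-d[2],np.hypot(*d[:2])))-1.5,np.linalg.norm(d))
p=vision.camera("scene"); q=vision.camera("top")
im=np.hstack([p["pixels"][120:320,150:420],q["pixels"][100:300,150:420]])[:,:,::-1]
cv2.imwrite("pics/end.png",cv2.resize(im,None,fx=1.45,fy=1.45))
E
```

```text
time_s: 14.6
ee_pos: [0.5237, -0.0218, 0.2986]
eef_rot: [-2.928, 0.001, 1.409]
force: [-17.2, 0.3, 13.0]
grip_width: 0.0108
grip_force: 40.0
time_s: 15.4
ee_pos: [0.5585, -0.0277, 0.3291]
eef_rot: [-2.722, 0.001, 1.409]
force: [-12.5, -3.2, 16.1]
grip_width: 0.011
grip_force: 40.0
[-0.12  0.52  1.02  0.02  2.02  0.04] [ 0.001 -0.008  0.013 -0.001 -0.01   0.001]
53.66750654000643 0.22187428858209515
```

View pics/end.png

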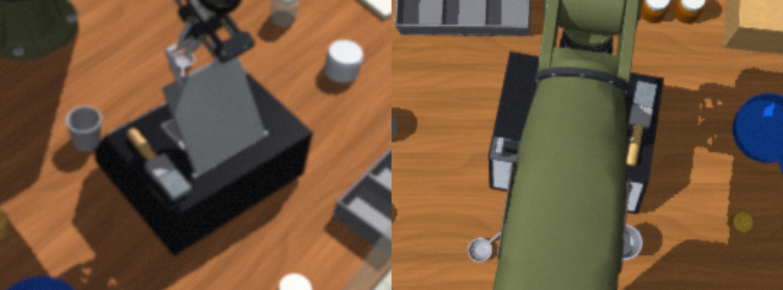

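The lid is up at about 54° and gripped by the handle. The brush, cup and scoop are still in their places.

```bash
python3 -c "from station import order; print(order.hand_in())"
```

```text
the job is handed in; nothing more can be done
None
```

The hopper lid is open at about 54° and the gripper is holding it by its handle: the tug showed the catch was holding, so I slid the thumb tab to its far stop before raising the lid, and nothing else appears to have moved; the job is handed in.

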